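# Start the sun-print exposure

### The arm

A 6-joint arm with a two-finger parallel gripper is mounted at the origin on the work surface. World frame = base frame: x ahead of the robot, y to its left, z up, the work surface at z = 0. Lengths are in m, angles in rad, forces in N, time in s.
With the tool pointing down it reaches from about 0.325 to 0.75 m from the base axis. Payload 7.6 kg.
Tool frame: the origin (TCP) lies between the finger pads; the fingertips stand 8 mm ahead of it and the grasp point (between the pads) lies 11 mm behind it; z points along the fingers, y is the line along which they close (so a half turn about z gives the same grasp; the last joint's range is limited). The gripper opens to 85 mm and grips with 20 to 120 N. Pads are 22 mm wide; open, the fingers measure 114 mm over their backs; the gripper's body (76 mm by 85 mm) begins 54 mm behind the grasp point. The pads swing forward as they close: fully open they stand 13 mm farther back than shut.
Start: joints at [1.144, 0.052, 1.401, -0, 1.689, -0.07], TCP at [0.183, 0.492, 0.239] pointing down, gripper open.
Joint ranges: [-2.9, 2.9], [-0.91, 2.17], [0.12, 2.37], [-1.06, 4.2], [0.26, 2.73], [-2.93, 2.93]. Speed limits (rad/s): [2.57, 2.57, 3.01, 3.14, 3.14, 3.14].

### API

Orientations are given as [roll, pitch, yaw] about the fixed x, y, z axes, in that order (R = Rz(yaw) Ry(pitch) Rx(roll)).
In Python, from bench import robot gives the robot as it stands.
- The arm moves only by the tool move_arm, never from a script. Its argument "motion" is a list of rows, each a list of 3 entries, a list of its own where there are three numbers: the shift along the world's x, y, z in units of 25 mm (1.0 is 25 mm), then the turn, a rotation vector about the world's x, y, z in units of 5 degrees (1.0 is 5 degrees), then the closure, from 0 (fully open) to 1 (shut). In form: [[[x, y, z], [ax, ay, az], fingers], ...]. A call has 1 to 20 rows; each row shifts and turns the commanded pose from where the row before left it; what a row does not reach is not made up. A row lasts 1/12 s, in which the tool goes at most 41.7 mm and 7.16 degrees, less where a joint would pass 70% of its speed; a pose out of reach is approached as far as the arm can. A call is refused whole if a number of a shift passes 1 or a number of a turn 1, either way. A call with a gripper value outside its range is refused whole. The fingers move at their own pace and stop on an object; the grip force is fixed at half the most. Time passes only in rows, so rows that do not move let the fingers close. It gives the time, the measured TCP pose, the force, the opening and the grip force at its end, in the units of the state.
- robot.get_state(): the state, without advancing time (a new reading comes with each control period).
- robot.read_camera(name): name is "side" or "top"; returns a dict with "frame" (480x640x3 uint8, red, green, blue), "z_map" (480x640 float32, m along the optical axis (not along the pixel's ray), 0 where there is no reading), "fov_y" (degrees; the focal length in pixels is half the picture's height over the tangent of half this angle, whatever the lens; pixels are square), "cx", "cy" (the principal point, pixels), "k1" (the pictures are not rectified: a ray, as slopes to the right and down, at radius r is drawn at 1 + k1 r^2 times it, then the intrinsics apply), "position" and "attitude" of the camera in the world. Camera axes: x right, y down, z forward; pixel columns grow to the right and rows downward; lengths in m; the calibration is good to about 2 mm. A picture is of the moment at which its call begins.
- robot.finish_job(): hands the job in; it is judged then, once.
The state is a dict: "time_s": time; "qpos": joint angles; "joint_velocities": joint speeds; "effort": joint torques, N m; "eef_pos": TCP position; "tcp_rot": TCP orientation; "contact_force": force on the tool from outside, world axes, zero at the start; "moment": the same for the moment, N m; "grip_width": finger opening in m; "gripper_force": force on a finger pad.
Only numpy, scipy, OpenCV 4.12 (cv2) and the standard library are available. Lean on these libraries where they do the work, as an engineer would, in place of code of your own. Each camera call takes 0.05 s, during which the arm holds its last target. There are 200 camera calls.

### The job

Start the exposure of the print that lies in the exposure unit: gently push the unit's drawer fully home with your fingertips, then gently press the wide round key on top of the unit all the way down and let it come up again. Do not touch the small round key or the square key at all, do not press the wide round key before the drawer is home, leave the bottle, cup and pin box where they are, and finish with the hand clear of everything.

Things in the scene. Friction and masses are not known exactly. Their poses are not given: they have to be found in the camera images.
- unit: grey sheet-metal exposure unit fixed to the table, 240 mm deep (x), 300 mm wide (y), 80 mm high. Origin: centre of its underside, on the table. Its local -x side is the front (towards the robot), where the drawer comes out. Its yaw varies by up to about 17 degrees.
- drawer (a joint): how far the drawer stands out of the unit, in m: 0 fully home, up to 0.075. It slides along the unit's x axis; it starts 35 to 60 mm out. It slides with about 2 N of friction plus 10 N per m/s, stays where it is left, and stops at home against rubber buffers that give a little when pushed on (the value may dip a few mm below 0) and bring it back to home.
- drawer_front (a point): centre of the outer face of the flat upright drawer front, which moves with the drawer. The front is 292 mm wide and 56 mm tall (14 to 70 mm above the table), 8 mm thick. Home, this face is 8 mm proud of the unit's front (128 mm from the unit's origin along its -x). The space in front of it is free.
- start_top (a point): centre of the top face of the wide round key: a mushroom cap 42 mm across and 8 mm thick, white plastic. Untouched, it is 108 mm above the table and 28 mm above the unit's top; it goes down with the cap.
- start (a joint): how far the wide round key is pressed, in m: 0 up, 0.006 fully down. A spring resists with about 2 N at first and 6 N fully down, and brings it back up; below that is a hard stop.
- start_base: the wide round key with its black housing, 52 by 52 mm and 14 mm high, fixed on the unit's top; origin: centre of the housing's underside. The three housings stand in a row across the unit, 85 mm apart, 30 mm in front of its middle, in any order.
- small_top (a point): centre of the top face of the small round key: a cap 20 mm across, white plastic. Untouched, it is 108 mm above the table and 28 mm above the unit's top; it goes down with the cap.
- small (a joint): how far the small round key is pressed, in m: 0 up, 0.006 fully down. A spring resists with about 2 N at first and 6 N fully down, and brings it back up; below that is a hard stop.
- small_base: the small round key with its black housing, 52 by 52 mm and 14 mm high, fixed on the unit's top; origin: centre of the housing's underside. The three housings stand in a row across the unit, 85 mm apart, 30 mm in front of its middle, in any order.
- square_top (a point): centre of the top face of the square key: a cap 28 by 28 mm, white plastic. Untouched, it is 108 mm above the table and 28 mm above the unit's top; it goes down with the cap.
- square (a joint): how far the square key is pressed, in m: 0 up, 0.006 fully down. A spring resists with about 2 N at first and 6 N fully down, and brings it back up; below that is a hard stop.
- square_base: the square key with its black housing, 52 by 52 mm and 14 mm high, fixed on the unit's top; origin: centre of the housing's underside. The three housings stand in a row across the unit, 85 mm apart, 30 mm in front of its middle, in any order.
- bottle: loose amber bottle with a black cap, 56 mm across, 125 mm tall, standing on the table beside the unit on its local +y side; origin: centre of its underside. A bystander.
- jar: loose white ceramic cup without handle, 72 mm across, 80 mm tall, standing on the table on the unit's local -y side; origin: centre of its underside. A bystander.
- pinbox: loose closed cardboard box of pins, 62 by 42 mm, 24 mm tall, lying on the rear part of the unit's top; origin: centre of its underside. A bystander.

How it is judged:
On the way, in this order (a step that is already met when the one before it is completed fails the run):
1. the drawer is pushed home (value of joint drawer below 0.004 m), for 0.1 s.
2. the wide round key is pressed by the fingers, drawer home (value of joint start above 0.0045 m and contact force between the fingers and start_base above 1 N and value of joint drawer below 0.006 m), for 0.05 s.
3. the key is let up again (value of joint start below 0.001 m), for 0.2 s.
At the end, for the whole second after the job is handed in: The drawer is home (within 5 mm), all three keys are up (within 1 mm), and the bottle, cup and pin box stand still within 15 mm of where they began (value of joint drawer below 0.005 m and value of joint each of start, small, square below 0.001 m and distance of each of bottle, jar, pinbox from where it was at the start of the episode below 0.015 m and linear speed of each of bottle, jar, pinbox below 0.02 m/s); the robot touches nothing.
It fails at once if the small round key or the square key is touched (contact force between any of the fingers, the arm and small_base above 0.5 N or contact force between any of the fingers, the arm and square_base above 0.5 N).
It fails at once if the wide round key is pressed while the drawer is open (value of joint start above 0.003 m and value of joint drawer above 0.008 m).
It fails at once if the key is pressed hard (over 40 N) or the unit or its drawer is pushed hard (over 60 N) (contact force between the fingers and start_base above 40 N or contact force between the fingers and unit above 60 N).
It fails at once if the drawer is slammed (faster than 0.5 m/s) (velocity of joint drawer below -0.5 m/s).
It fails at once if a bystander is moved or lifted by more than 15 mm (distance of any of bottle, jar, pinbox from where it was at the start of the episode above 0.015 m).
It also fails if it takes over 48 s, if anything falls off the work surface, if the arm or the gripper's body presses on something with over 40 N, if the wrist force passes 120 N, or if a joint passes its speed limit or range.

## Working session

There is one attempt and no reset: what is moved stays moved. The work goes in short steps, Python scripts to look and compute and a tool call to move; the robot and the scene stay as the last step left them, time stands still between calls to the robot, and variables do not carry over. Pictures are saved under pics/ and viewed, at most 10 in all, crops included, and the job is handed in when it is done.

Besides the shell and the picture viewer there is one more tool, called after "Call:" as name(argument=value, ...), one argument or row to a line, values as JSON. move_arm: Moves the arm, as the interface text tells. Its arguments: {"type":"object","properties":{"motion":{"type":"array","items":{"type":"array"}}},"required":["motion"]}

```bash
mkdir -p pics
cat > h.py <<'E'
import numpy as np,cv2
from bench import robot
from scipy.spatial.transform import Rotation as R
def cam(n):
    c=robot.read_camera(n);f=240/np.tan(np.radians(c['fov_y'])/2)
    c['f']=f;c['P']=np.array(c['position']);a=np.array(c['attitude']);c['R']=a if a.shape==(3,3) else R.from_euler('xyz',a).as_matrix()
    return c
def rays(c,uv):
    d=(np.atleast_2d(uv)-[c['cx'],c['cy']])/c['f'];s=d.copy()
    for _ in range(10): s=d/(1+c['k1']*(s**2).sum(1,keepdims=True))
    return np.c_[s,np.ones(len(s))]@c['R'].T
def onz(c,uv,z):
    r=rays(c,uv);return c['P']+r*((z-c['P'][2])/r[:,2])[:,None]
def cloud(c):
    v,u=np.mgrid[:480,:640];return (c['P']+rays(c,np.c_[u.ravel(),v.ravel()])*c['z_map'].reshape(-1,1)).reshape(480,640,3)
E
python3 - <<'E'
from h import *
for n in('top','side'):
    c=cam(n);print(n,c['P'],c['attitude'],c['fov_y'],c['k1'],c['cx'],c['cy'])
    cv2.imwrite(f'pics/{n}1.png',c['frame'][...,::-1])
    if 1: 
        p=cloud(c);np.savez(f'{n}.npz',p=p,f=c['frame'],z=c['z_map'])
print(robot.get_state())
E
```

```text
top [0.43699412 0.0346127  1.01189442] [-2.91858241  0.00435678 -1.607051  ] 45.42200855234194 -0.07931957962096862 321.44717219992384 237.26799707457627
side [ 0.5751293  -0.72782538  0.61934848] [-2.19025034  0.02137508 -0.07621355] 50.94851590202013 -0.09054459943944354 319.0740503555004 242.8698749682394
{'time_s': 0.1, 'qpos': array([ 1.14367706e+00,  5.28188967e-02,  1.40166784e+00, -2.11857514e-06,
        1.68858296e+00, -7.03038516e-02]), 'joint_velocities': array([ 0.00079133, -0.00275774, -0.00210166,  0.00011782,  0.00118817,
        0.00036581]), 'effort': array([ 9.32145231e-04, -3.82578528e+01, -3.60986817e+01, -9.24186611e-05,
        4.73482316e-03, -2.64656171e-05]), 'eef_pos': array([0.18324897, 0.49169716, 0.23851048]), 'tcp_rot': array([-3.14011911e+00, -1.01657231e-04,  2.78477691e+00]), 'contact_force': array([-0.77782254, -0.23233681, -0.49434411]), 'moment': array([ 0.00655734, -0.012412  ,  0.00681233]), 'gripper_force': 0.0, 'grip_width': 0.08544765276424723}
```

View pics/top1.png

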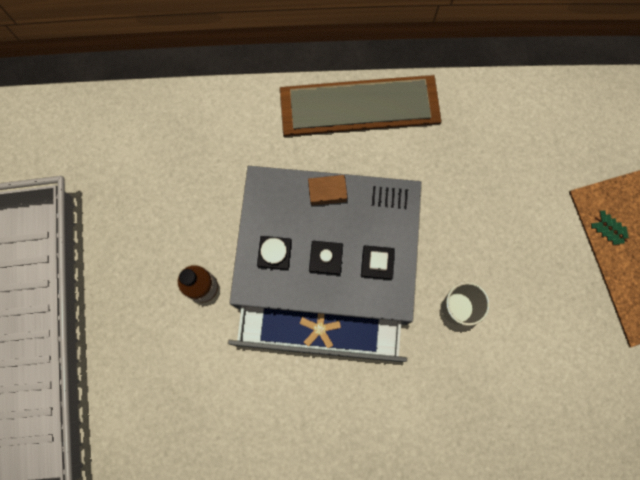

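View pics/side1.png

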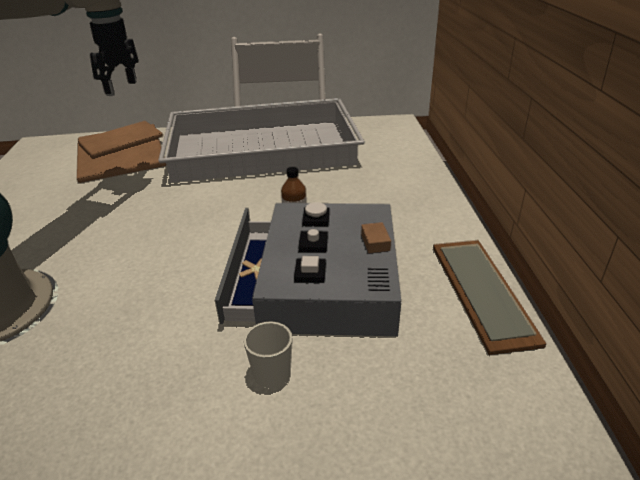

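The top view shows the wide key at (274,251), the small one at (326,256), the square one at (379,261), and the drawer's front edge from (231,343) to (405,358). The bottle is at (197,284) and the cup at (466,306). The side view agrees, with the wide key at (316,210).

```bash
cat > m.py <<'E'
from h import *
T=cam('top');S=cam('side')
def white(c,box):
    u0,v0,u1,v1=box;g=c['frame'][v0:v1,u0:u1].min(2);m=(g>140).astype(np.uint8)
    n,l,s,ce=cv2.connectedComponentsWithStats(m);i=1+np.argmax(s[1:,4]);return ce[i]+[u0,v0],s[i]
def tri(a,b):
    r1=rays(T,a)[0];r2=rays(S,b)[0];A=np.c_[r1,-r2];t=np.linalg.lstsq(A,S['P']-T['P'],rcond=None)[0]
    p,q=T['P']+t[0]*r1,S['P']+t[1]*r2;return (p+q)/2,np.linalg.norm(p-q)
for n,b,bs in(('wide',(258,236,291,267),(302,200,330,217)),('small',(316,246,337,266),(306,228,321,236)),('sq',(366,249,392,274),(300,256,320,265))):
    a,s=white(T,b);d,s2=white(S,bs);print(n,a,s,d,s2,tri(a,d),onz(T,a,.108)[0])
P=cloud(T);P2=cloud(S)
top=(abs(P[...,2]-.08)<.006);top[:160]=0;top[330:]=0;top[:,:225]=0;top[:,430:]=0
pts=P[top];r=cv2.minAreaRect(pts[:,:2].astype(np.float32));print('unit top',r,np.median(pts[:,2]),cv2.boxPoints(r))
fr=(P[...,2]>.055)&(P[...,2]<.085);fr[:334]=0;fr[366:]=0;fr[:,:225]=0;fr[:,412:]=0
q=P[fr];r=cv2.minAreaRect(q[:,:2].astype(np.float32));print('front',len(q),np.median(q[:,2]),r,cv2.boxPoints(r))
for uv in((231,343),(405,358),(318,351)):print(onz(T,uv,.07))
E
python3 m.py
```

```text
wide [273.04458599 250.25477707] [  3   3  25  24 471] [316.18807339 205.67431193] [  4   0  24  13 218] (array([0.6227436 , 0.10952958, 0.11046103]), np.float64(0.0004322142442177253)) [0.62347142 0.10975316 0.108     ]
small [325.68627451 255.02941176] [  4   4  12  11 102] [312.87179487 231.79487179] [ 3  1  9  6 39] (array([0.61151248, 0.02527707, 0.10721326]), np.float64(0.002293306646505164)) [0.61252376 0.02537793 0.108     ]
sq [378.39382239 259.98069498] [  4   3  18  17 259] [309.32 260.32] [  2   0  16   9 125] (array([ 0.60011327, -0.05889687,  0.1073769 ]), np.float64(0.0025536844575375435)) [ 0.60129194 -0.05873434  0.108     ]
unit top ((0.6421544551849365, 0.021428227424621582), (0.30125051736831665, 0.24134396016597748), 82.40746307373047) 0.08111726461233099 [[ 0.50263876 -0.1119324 ]
 [ 0.74186677 -0.14382052]
 [ 0.78167015  0.15478885]
 [ 0.54244214  0.18667698]]
front 962 0.07087943729197965 ((0.46339526772499084, 0.04552210867404938), (0.29025691747665405, 0.00893594603985548), 82.35791015625) [[ 0.43966714 -0.09772317]
 [ 0.44852373 -0.09891151]
 [ 0.4871234   0.18876739]
 [ 0.4782668   0.18995573]]
[[0.48000578 0.18424643 0.07      ]]
[[ 0.44583027 -0.09659829  0.07      ]]
[[0.46240184 0.04337424 0.07      ]]
```

Call:
move_arm(
  motion=[
    [[0.5, -0.98, -0.2], [0, 0, 0.14], 1],
    [[0.5, -0.98, -0.2], [0, 0, 0.14], 1],
    [[0.5, -0.98, -0.2], [0, 0, 0.14], 1],
    [[0.5, -0.98, -0.2], [0, 0, 0.14], 1],
    [[0.5, -0.98, -0.2], [0, 0, 0.14], 1],
    [[0.5, -0.98, -0.2], [0, 0, 0.14], 1],
    [[0.5, -0.98, -0.2], [0, 0, 0.14], 1],
    [[0.5, -0.98, -0.2], [0, 0, 0.14], 1],
    [[0.5, -0.98, -0.2], [0, 0, 0.14], 1],
    [[0.5, -0.98, -0.2], [0, 0, 0.14], 1],
    [[0.5, -0.98, -0.2], [0, 0, 0.14], 1],
    [[0.5, -0.98, -0.2], [0, 0, 0.14], 1],
    [[0.5, -0.98, -0.2], [0, 0, 0.14], 1],
    [[0.5, -0.98, -0.2], [0, 0, 0.14], 1],
    [[0.5, -0.98, -0.2], [0, 0, 0.14], 1],
    [[0.5, -0.98, -0.2], [0, 0, 0.14], 1],
    [[0.5, -0.98, -0.2], [0, 0, 0.14], 1],
    [[0.5, -0.98, -0.2], [0, 0, 0.14], 1],
    [[0, 0, 0], [0, 0, 0], 1],
    [[0, 0, 0], [0, 0, 0], 1],
  ],
)

```text
time_s: 1.87
eef_pos: [0.4083, 0.0501, 0.1489]
tcp_rot: [3.142, -0.001, 3.002]
contact_force: [-0.3, 0.4, -0.3]
grip_width: 0.0
gripper_force: 0.0
```

Call:
move_arm(
  motion=[
    [[0, 0, -0.8], [0, 0, 0], 1],
    [[0, 0, -0.8], [0, 0, 0], 1],
    [[0, 0, -0.8], [0, 0, 0], 1],
    [[0, 0, -0.8], [0, 0, 0], 1],
    [[0, 0, -0.8], [0, 0, 0], 1],
    [[0.3, -0.04, 0], [0, 0, 0], 1],
    [[0.3, -0.04, 0], [0, 0, 0], 1],
    [[0.3, -0.04, 0], [0, 0, 0], 1],
    [[0.2, -0.03, 0], [0, 0, 0], 1],
    [[0.2, -0.03, 0], [0, 0, 0], 1],
    [[0.2, -0.03, 0], [0, 0, 0], 1],
    [[0.2, -0.03, 0], [0, 0, 0], 1],
    [[0.2, -0.03, 0], [0, 0, 0], 1],
    [[0.2, -0.03, 0], [0, 0, 0], 1],
    [[0.2, -0.03, 0], [0, 0, 0], 1],
    [[0.2, -0.03, 0], [0, 0, 0], 1],
  ],
)

```text
time_s: 3.2
eef_pos: [0.4712, 0.042, 0.0493]
tcp_rot: [3.141, -0.0, 3.005]
contact_force: [-2.4, 2.6, 1.6]
grip_width: -0.0001
gripper_force: 1.3
```

Call:
move_arm(
  motion=[
    [[0.16, -0.02, 0], [0, 0, 0], 1],
    [[0.16, -0.02, 0], [0, 0, 0], 1],
    [[0.16, -0.02, 0], [0, 0, 0], 1],
    [[0.16, -0.02, 0], [0, 0, 0], 1],
    [[0.16, -0.02, 0], [0, 0, 0], 1],
    [[0.16, -0.02, 0], [0, 0, 0], 1],
    [[0.16, -0.02, 0], [0, 0, 0], 1],
    [[0.08, -0.01, 0], [0, 0, 0], 1],
    [[0, 0, 0], [0, 0, 0], 1],
  ],
)

```text
time_s: 3.95
eef_pos: [0.5015, 0.038, 0.0493]
tcp_rot: [-3.142, 0.001, 3.005]
contact_force: [-0.2, -0.2, -0.2]
grip_width: -0.0002
gripper_force: 0.0
```

Call:
move_arm(
  motion=[
    [[0.06, -0.01, 0], [0, 0, 0], 1],
    [[0.06, -0.01, 0], [0, 0, 0], 1],
    [[0.06, -0.01, 0], [0, 0, 0], 1],
  ],
)

```text
time_s: 4.2
eef_pos: [0.5037, 0.0377, 0.0493]
tcp_rot: [-3.141, -0.005, 3.005]
contact_force: [-20.1, 2.3, 12.9]
grip_width: -0.0001
gripper_force: 10.2
```

Call:
move_arm(
  motion=[
    [[0.02, 0, 0], [0, 0, 0], 1],
    [[0, 0, 0], [0, 0, 0], 1],
    [[0, 0, 0], [0, 0, 0], 1],
  ],
)

```text
time_s: 4.45
eef_pos: [0.5036, 0.0377, 0.0493]
tcp_rot: [-3.141, -0.006, 3.005]
contact_force: [-16.5, 0.0, 11.7]
grip_width: 0.0002
gripper_force: 8.2
```

Call:
move_arm(
  motion=[
    [[-0.2, 0.03, 0], [0, 0, 0], 1],
    [[-0.4, 0.05, 0], [0, 0, 0], 1],
    [[-0.6, 0.08, 0], [0, 0, 0], 1],
    [[-0.6, 0.08, 0], [0, 0, 0], 1],
    [[0, 0, 0], [0, 0, 0], 1],
  ],
)

```text
time_s: 4.87
eef_pos: [0.4593, 0.0437, 0.049]
tcp_rot: [-3.142, -0.001, 3.005]
contact_force: [-0.3, 0.5, -0.1]
grip_width: 0.0006
gripper_force: 0.0
```

Run:
```python
from h import *
for n in('top','side'):
    c=cam(n);P=cloud(c);u=np.array([.991,-.132]);d=(P[...,:2]-[.642,.0214])@u;w=(P[...,:2]-[.642,.0214])@np.array([.132,.991])
    m=(abs(w)<.14)&(abs(w)>.06)&(P[...,2]>.03)&(P[...,2]<.074)&(d<-.1)&(d>-.2);
    print(n,m.sum(),np.percentile(d[m],[2,10,50,90]) if m.any() else '')
    cv2.imwrite(f'pics/{n}2.png',c['frame'][...,::-1])
```

```text
top 460 [-0.12856479 -0.12843339 -0.12523394 -0.12131539]
side 144 [-0.12918299 -0.12849687 -0.12646843 -0.12447181]
```

View pics/side2.png

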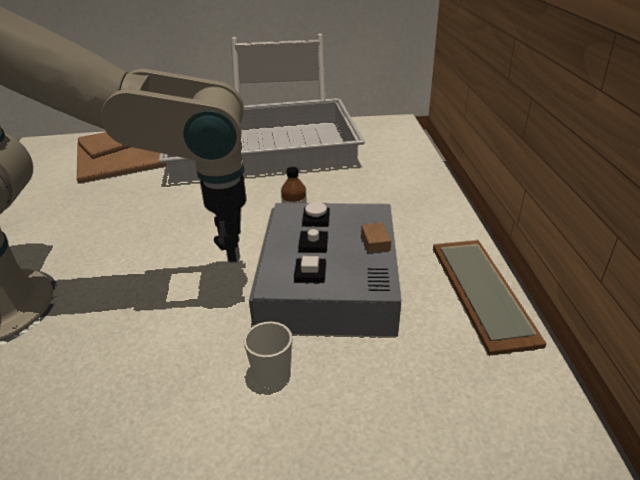

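The side view shows the drawer front flush with the unit near (255,260). The depth measurement puts its face 128.5 mm from the unit's origin, so the drawer is home. Next is the wide key.

Call:
move_arm(
  motion=[
    [[0, 0, 0.97], [0, 0, 0], 1],
    [[0, 0, 0.97], [0, 0, 0], 1],
    [[0, 0, 0.97], [0, 0, 0], 1],
    [[0, 0, 0.97], [0, 0, 0], 1],
    [[0, 0, 0.97], [0, 0, 0], 1],
    [[0.82, 0.33, 0], [0, 0, 0], 1],
    [[0.82, 0.33, 0], [0, 0, 0], 1],
    [[0.82, 0.33, 0], [0, 0, 0], 1],
    [[0.82, 0.33, 0], [0, 0, 0], 1],
    [[0.82, 0.33, 0], [0, 0, 0], 1],
    [[0.82, 0.33, 0], [0, 0, 0], 1],
    [[0.82, 0.33, 0], [0, 0, 0], 1],
    [[0.82, 0.33, 0], [0, 0, 0], 1],
    [[0, 0, -0.4], [0, 0, 0], 1],
    [[0, 0, -0.4], [0, 0, 0], 1],
    [[0, 0, -0.4], [0, 0, 0], 1],
    [[0, 0, 0], [0, 0, 0], 1],
  ],
)

```text
time_s: 6.38
eef_pos: [0.6233, 0.1089, 0.137]
tcp_rot: [-3.14, -0.005, 3.004]
contact_force: [-0.1, -0.3, -0.9]
grip_width: -0.0001
gripper_force: 0.0
```

Run:
```python
from h import *
c=cam('side');cv2.imwrite('pics/side3.png',cv2.resize(c['frame'][130:290,220:420,::-1],None,fx=4,fy=3.75))
```

```text
(no output)
```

View pics/side3.png

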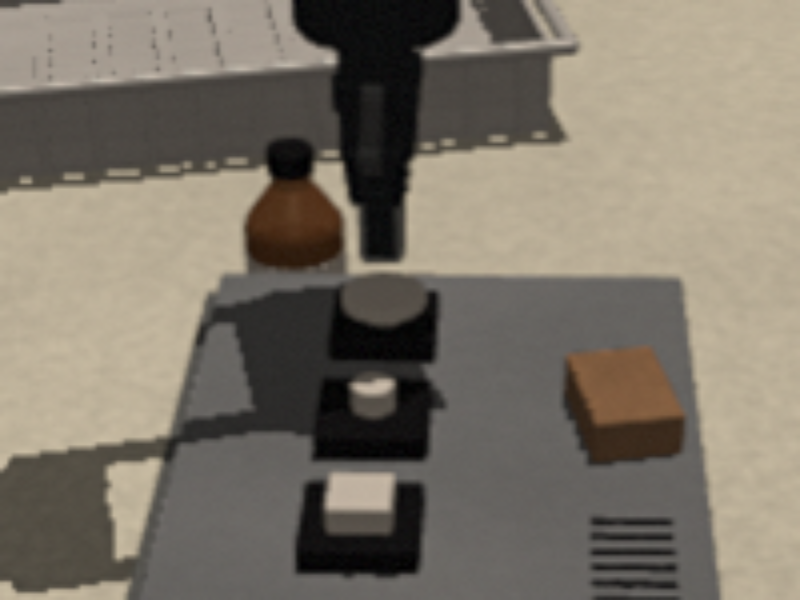

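The shut fingertips, at crop pixel (382,255), are centred over the wide cap at (385,300), with a clear gap to it.

Call:
move_arm(
  motion=[
    [[0, 0, -0.3], [0, 0, 0], 1],
    [[0, 0, -0.3], [0, 0, 0], 1],
    [[0, 0, -0.1], [0, 0, 0], 1],
    [[0, 0, -0.06], [0, 0, 0], 1],
    [[0, 0, -0.06], [0, 0, 0], 1],
    [[0, 0, -0.06], [0, 0, 0], 1],
    [[0, 0, -0.06], [0, 0, 0], 1],
    [[0, 0, -0.04], [0, 0, 0], 1],
  ],
)

```text
time_s: 7.1
eef_pos: [0.6249, 0.1095, 0.1161]
tcp_rot: [3.141, 0.0, 3.005]
contact_force: [-0.3, 0.1, 0.8]
grip_width: 0.0
gripper_force: 0.5
```

Call:
move_arm(
  motion=[
    [[0, 0, -0.05], [0, 0, 0], 1],
    [[0, 0, -0.05], [0, 0, 0], 1],
    [[0, 0, 0], [0, 0, 0], 1],
  ],
)

```text
time_s: 7.35
eef_pos: [0.625, 0.1095, 0.1139]
tcp_rot: [3.141, 0.0, 3.005]
contact_force: [-1.3, -0.7, 3.2]
grip_width: -0.0001
gripper_force: 1.7
```

Call:
move_arm(
  motion=[
    [[0, 0, -0.06], [0, 0, 0], 1],
    [[0, 0, -0.06], [0, 0, 0], 1],
    [[0, 0, -0.03], [0, 0, 0], 1],
    [[0, 0, 0], [0, 0, 0], 1],
  ],
)

```text
time_s: 7.68
eef_pos: [0.625, 0.1095, 0.1102]
tcp_rot: [3.141, 0.001, 3.005]
contact_force: [-2.4, 0.2, 5.7]
grip_width: 0.0
gripper_force: 2.9
```

Call:
move_arm(
  motion=[
    [[0, 0, -0.04], [0, 0, 0], 1],
    [[0, 0, -0.02], [0, 0, 0], 1],
    [[0, 0, 0], [0, 0, 0], 1],
  ],
)

```text
time_s: 7.93
eef_pos: [0.6251, 0.1095, 0.11]
tcp_rot: [3.141, 0.001, 3.005]
contact_force: [-5.7, -0.7, 10.7]
grip_width: 0.0001
gripper_force: 5.5
```

The fingertips are on the hard stop at 10.7 N, so the key is fully down. Now I'll let it up and withdraw.

Call:
move_arm(
  motion=[
    [[0, 0, 0.1], [0, 0, 0], 1],
    [[0, 0, 0.2], [0, 0, 0], 1],
    [[0, 0, 0.5], [0, 0, 0], 1],
    [[0, 0, 0.9], [0, 0, 0], 1],
    [[0, 0, 0.9], [0, 0, 0], 1],
    [[0, 0, 0.9], [0, 0, 0], 1],
    [[0, 0, 0.9], [0, 0, 0], 1],
    [[-0.9, -0.1, 0.2], [0, 0, 0], 1],
    [[-0.9, -0.1, 0.2], [0, 0, 0], 1],
    [[-0.9, -0.1, 0.2], [0, 0, 0], 1],
    [[-0.9, -0.1, 0.2], [0, 0, 0], 1],
    [[-0.9, -0.1, 0.2], [0, 0, 0], 1],
    [[-0.9, -0.1, 0.2], [0, 0, 0], 1],
    [[0, 0, 0], [0, 0, 0], 1],
    [[0, 0, 0], [0, 0, 0], 1],
    [[0, 0, 0], [0, 0, 0], 1],
  ],
)

```text
time_s: 9.27
eef_pos: [0.4902, 0.0945, 0.2485]
tcp_rot: [3.141, 0.0, 3.005]
contact_force: [-0.1, -0.5, 0.1]
grip_width: -0.0002
gripper_force: 0.0
```

Run:
```python
from h import *
c=cam('side');cv2.imwrite('pics/side4.png',c['frame'][...,::-1])
P=cloud(c);d=(P[...,:2]-[.642,.0214])@np.array([.991,-.132]);w=(P[...,:2]-[.642,.0214])@np.array([.132,.991])
m=(abs(w)<.14)&(P[...,2]>.03)&(P[...,2]<.074)&(d<-.1)&(d>-.2);print('front',np.percentile(d[m],[2,10]))
for n,k in(('wide',.085),('small',0),('sq',-.085)):
    m=(np.hypot(d+.03,w-k)<.015)&(P[...,2]>.095)&(P[...,2]<.12);print(n,np.percentile(P[...,2][m],[50,90]))
print(robot.get_state()['contact_force'])
```

```text
front [-0.12919463 -0.12855221]
wide [0.10781705 0.1087816 ]
small [0.10551453 0.10827924]
sq [0.10744143 0.10872528]
[ 1.13270018 -0.11907254 -0.00293154]
```

View pics/side4.png

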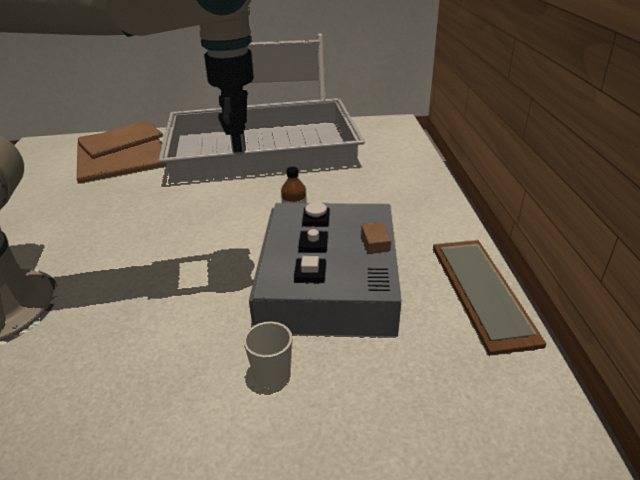

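The picture shows the drawer home, all three keys up (wide key at (316,210)), the bystanders where they were, and the hand clear at (238,150).

```bash
python3 -c "
from bench import robot
print(robot.finish_job())"
```

```text
the job is handed in; nothing more can be done
None
```

I pushed the drawer home, pressed the wide round key to its stop and let it come back up, then handed the job in with the hand clear; the hand-in returned no verdict.

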